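Press the bolt-hole caps flush on a guide rail, feel along it and run the carriage over

ROBOT

A 7-joint arm with a two-finger parallel gripper is mounted at the origin on a cart in front of the work surface, level with it; the furniture and walls round the work are solid. World frame = base frame: x ahead of the robot, y to its left, z up, the work surface at z = 0. Lengths are in mm, angles in rad, forces in N, time in s.
With the tool pointing down it reaches from about 425 to 875 mm from the base axis. Payload 4.7 kg.
Tool frame: the origin (TCP) lies midway between the tips of the shut fingers; the grasp point (between the pads) lies 19 mm behind it (grip_point_offset is the distance from the TCP to the grasp point, in mm); z points along the fingers, y is the line along which they close (so a half turn about z gives the same grasp; the last joint's range is limited). The gripper opens to 85 mm and grips with 20 to 120 N. Pads are 22 mm wide; open, the fingers measure 114 mm over their backs; the gripper's body (76 mm by 85 mm) begins 54 mm behind the grasp point. The pads swing forward as they close: fully open they stand 13 mm farther back than shut.
Start: joints at [-1.235, 0.321, -0.07, 1.45, 0.023, 1.371, -0.057], TCP at [205.606, 616.645, 231.349] pointing down, gripper open.
Joint ranges: [-2.86, 2.86], [-0.3, 2.09], [-1.38, 1.24], [0.06, 2.45], [-1.56, 4.7], [0.09, 2.05], [-2.69, 2.69]. Speed limits (rad/s): [2.57, 2.57, 3.14, 3.14, 3.14, 3.14, 3.14].

INTERFACE

Orientations are given as [roll, pitch, yaw] about the fixed x, y, z axes, in that order (R = Rz(yaw) Ry(pitch) Rx(roll)).
In Python, from station import * gives the robot as it stands.
- The arm moves only by the shell command python3 -m jog 'ROWS'. ROWS is JSON, a list of rows, each a list of 3 entries, a list of its own where there are three numbers: the opening, from 0 (shut) to 1 (fully open), then the shift along the tool's x, y, z in m, then the turn, a rotation vector about the tool's x, y, z in rad. A call has 1 to 12 rows; each row shifts and turns the commanded pose from where the row before left it, along the tool's axes as they then stand; what a row does not reach is not made up. A row lasts 1/8 s, in which the tool goes at most 62.5 mm and 10.7 degrees, less where a joint would pass 70% of its speed; a pose out of reach is approached as far as the arm can. A call is refused whole if a number of a shift passes 0.0625 or a number of a turn 0.188, either way. A call with a gripper value outside its range is refused whole. The fingers move at their own pace and stop on an object; the grip force is fixed at half the most. Time passes only in rows, so rows that do not move let the fingers close. It gives the time, the measured TCP pose, the force, the opening and the grip force at its end, in the units of the state.
- read_state(): the state, without advancing time (a new reading comes with each control period).
- get_image(name): name is "side" or "top" or "wrist"; returns a dict with "color" (400x640x3 uint8, red, green, blue), "range_z" (400x640 float32, mm along the optical axis (not along the pixel's ray), 0 where there is no reading), "fx", "fy", "cx", "cy" (pixels), "rvec" (rotation vector, rad) and "tvec" (3), from world to camera coordinates, as OpenCV has them. Camera axes: x right, y down, z forward; pixel columns grow to the right and rows downward; lengths in mm; the calibration is good to about 2 mm. The wrist camera is an equidistant fisheye: a pixel r from the principal point sees the ray r / f radians off the axis. A picture is of the moment at which its call begins.
- finish_job(): hands the job in; it is judged then, once.
Trained networks look in a picture, given as the dict that the camera call returned (one of the last four; its "shot" number tells which), for a name from the list of things; names that differ only in an ending like _2 or _b are one class to them, and where a whole thing is asked for, a point or a joint stands for the part that bears it (a point fixed in the world has none). Each returns a list of dicts, best first, with "conf" (0 to 1); they miss things now and then, are a little off and sometimes report something else, mostly with a low value. They report only what shows in the picture. A call takes as long as a camera call.
- outline_of(picture, query): "mask" (400x640 bool, what is visible of it) and "xy" ([column, row] in pixels, amid what is visible of it).
- pinpoint(picture, query): "xy" ([column, row] in pixels: a listed point, or the origin of a listed thing).
The state is a dict: "clock": time; "q": joint angles; "joint_vel": joint speeds; "tau": joint torques, N m; "tcp_pos": TCP position; "eef_rot": TCP orientation; "force": force on the tool from outside, world axes, zero at the start; "torque": the same for the moment, N m; "opening": finger opening in mm; "grip_force": force on a finger pad.
Only numpy, scipy, OpenCV 4.12 (cv2) and the standard library are available. Lean on these libraries where they do the work, as an engineer would, in place of code of your own. Each camera call takes 0.05 s, during which the arm holds its last target. There are 200 camera calls.

TASK

Four black plastic caps close the bolt holes in front of the carriage of this linear guide rail and still stand proud: with the fingertips press each one down flush with the rail's top, without hammering it, and lift off. Then run the shut fingertips along the top of the rail over all four caps, in light contact all the way from the cap nearest the carriage to the one nearest the far stop, to feel that no edge is left that would tear the carriage's seals. Last, push the carriage gently by its rear face, over the caps, until it is at the far stop, and move clear; grip nothing and leave the other things lying where they are.

Things in the scene. Friction and masses are not known exactly. Their poses are not given: they have to be found in the camera images.
- guide_rail: steel guide rail, 23 mm wide, 440 mm long, on a grey base beam (90x500 mm) fixed to the worktop. Origin on the worktop under the rail's centre line; y runs along the rail from the far stop toward the parked carriage, x across it, z up. The rail's flat top is at z = 0.042, its ends at y = -0.200 and +0.240. Caps and carriage belong to this body
- far_stop (a point): face of the rubber buffer of the far stop, at the rail's other end from the parked carriage, 9.5 mm above the rail top, on the rail's centre line. Behind it stands an aluminium block, 56 mm wide, 16 mm higher than the rail top with its screws; a like stop stands at the other end, 424 mm away, behind the carriage
- hole_1 (a point): centre of the mouth of bolt hole 1, level with the rail's flat top; hole 1 is nearest the carriage, 4 nearest the far stop, 60 mm apart. A round black plastic cap of 11 mm diameter sits in it. This point does not move with the cap
- cap_1 (a joint): how far cap 1 stands proud of the rail top, in m: 0 is flush (its stop), 0.005 the most. It slides straight down when pressed with about 4 N and stays where it is left
- hole_2 (a point): centre of the mouth of bolt hole 2, level with the rail's flat top; hole 1 is nearest the carriage, 4 nearest the far stop, 60 mm apart. A round black plastic cap of 11 mm diameter sits in it. This point does not move with the cap
- cap_2 (a joint): how far cap 2 stands proud of the rail top, in m: 0 is flush (its stop), 0.005 the most. It slides straight down when pressed with about 4 N and stays where it is left
- hole_3 (a point): centre of the mouth of bolt hole 3, level with the rail's flat top; hole 1 is nearest the carriage, 4 nearest the far stop, 60 mm apart. A round black plastic cap of 11 mm diameter sits in it. This point does not move with the cap
- cap_3 (a joint): how far cap 3 stands proud of the rail top, in m: 0 is flush (its stop), 0.005 the most. It slides straight down when pressed with about 4 N and stays where it is left
- hole_4 (a point): centre of the mouth of bolt hole 4, level with the rail's flat top; hole 1 is nearest the carriage, 4 nearest the far stop, 60 mm apart. A round black plastic cap of 11 mm diameter sits in it. This point does not move with the cap
- cap_4 (a joint): how far cap 4 stands proud of the rail top, in m: 0 is flush (its stop), 0.005 the most. It slides straight down when pressed with about 4 N and stays where it is left
- carriage (a joint): travel of the carriage along the rail, in m, from 0 to 0.278 where it meets the far stop; grows toward -y of guide_rail; starts between 0 and 0.02. It slides with about 2.5 N and stays where it is left
- carriage_rear (a point): centre of the carriage's rear end face (away from the caps), 9 mm above the rail top. The carriage is a steel block with green ends astride the rail, 84 mm long, 48 mm wide, top 18 mm above the rail top; this black face is 44 mm wide and reaches from 1 to 15 mm above the rail top. At the start 62 to 82 mm of bare rail lie between it and the buffer behind
- rubber_block: small black rubber block, 22x30x20 mm, loose on the worktop beyond the rail; origin at the centre of its underside
- driver_blue: screwdriver with blue handle, 180 mm long, 27 mm thick, loose on the worktop on the robot's side of the rail; origin below its middle
- yellow_cap: yellow plastic cup, 66 mm across, 46 mm high, loose on the worktop beyond the rail; origin at the centre of its underside
- tape_measure: orange tape measure, 37x85x60 mm, loose on the worktop beyond the rail; origin at the centre of its underside

How it is judged:
By the outcome, as a careful person would: the job done as asked, in the order asked, and still so for the second after the job is handed in, with the robot touching nothing.
It also fails if it takes over 64 s, if anything falls off the work surface, if the arm or the gripper's body presses on something with over 40 N, if the wrist force passes 120 N, or if a joint passes its speed limit or range.

## Working session

There is one attempt and no reset: what is moved stays moved. The work goes in short steps, Python scripts to look and compute and a shell command to move; the robot and the scene stay as the last step left them, time stands still between calls to the robot, and variables do not carry over. Pictures are saved under pics/ and viewed, at most 10 in all, crops included, and the job is handed in when it is done.

```bash
ls; mkdir -p pics
cat > h.py <<'E'
from station import *
import numpy as np, cv2
from scipy.spatial.transform import Rotation as R
def cam(d): return R.from_rotvec(np.ravel(d["rvec"])).as_matrix(), np.ravel(d["tvec"])
def ray(d,xy,fish=False):
    M,t=cam(d); x=(xy[0]-d["cx"])/d["fx"]; y=(xy[1]-d["cy"])/d["fy"]
    if fish:
        r=np.hypot(x,y); v=np.array([x/r*np.sin(r),y/r*np.sin(r),np.cos(r)]) if r>0 else np.array([0,0,1.])
    else: v=np.array([x,y,1.])
    return -M.T@t, M.T@v
def atz(d,xy,z,fish=False):
    o,v=ray(d,xy,fish); return o+v*(z-o[2])/v[2]
E
python3 - <<'E'
from h import *
s=read_state(); print(s)
for n in ["top","side"]:
    d=get_image(n); cv2.imwrite(f"pics/{n}0.png",d["color"][:,:,::-1])
    for q,z in [("hole_1",42),("far_stop",51.5),("carriage_rear",51),("guide_rail",0),("rubber_block",0),("driver_blue",0),("yellow_cap",0),("tape_measure",0)]:
        for p in pinpoint(d,q)[:5]: print(n,q,round(p["conf"],2),np.round(p["xy"],1),np.round(atz(d,p["xy"],z),1))
E
```

```text
pics
{'clock': 0.0, 'q': array([-1.23490478,  0.32181964, -0.07009885,  1.45167079,  0.02257723,
        1.37081893, -0.05693168]), 'joint_vel': array([ 2.79173152e-04,  8.65792428e-04, -2.12055363e-04, -1.18263221e-05,
       -1.40821771e-03,  1.09827631e-03,  5.53674665e-04]), 'tau': array([ 1.05934262e-04, -4.93576813e+01, -3.82383512e-01, -3.14335835e+01,
        1.29092004e-02,  1.13943007e-02, -3.69253564e-05]), 'tcp_pos': array([205.43226572, 616.10864287, 230.22791001]), 'eef_rot': array([-3.13966431e+00,  7.29097548e-05,  2.81980882e+00]), 'force': array([-0.08892114, -0.76828742, -0.24133884]), 'torque': array([ 0.06862237,  0.03306093, -0.01856746]), 'grip_force': 0.0, 'opening': 85.12351367130533}
top hole_1 0.89 [368.7 240.5] [ 525.5 -107.2   42. ]
top hole_1 0.86 [339.6 242.3] [522.1 -46.1  42. ]
top hole_1 0.67 [397.1 239.9] [ 526.3 -166.8   42. ]
top far_stop 0.87 [415.9 240.1] [ 525.6 -204.2   51.5]
top carriage_rear 0.67 [396.9 240.6] [ 524.8 -164.8   51. ]
top guide_rail 0.83 [325.8 240.9] [525.7 -17.9   0. ]
top rubber_block 0.65 [317.5 191.4] [ 6.351e+02 -4.000e-
[... 372 characters left out ...]
84.6 216. ] [525.8  15.4  42. ]
side hole_1 0.94 [307.9 254.8] [ 529.3 -105.1   42. ]
side hole_1 0.92 [318.3 279.4] [ 524.3 -168.3   42. ]
side hole_1 0.88 [297.4 233.8] [531.2 -44.1  42. ]
side far_stop 0.85 [325.9 288.5] [ 524.9 -200.4   51.5]
side carriage_rear 0.75 [263.4 178.1] [521.5 144.5  51. ]
side guide_rail 0.92 [289.4 239.9] [525.9 -10.    0. ]
side rubber_block 0.6 [316.7 190.5] [638.4 126.8   0. ]
side rubber_block 0.47 [334.  224.3] [627.9   2.8   0. ]
side driver_blue 0.72 [245.6 266.9] [425.2 -52.2   0. ]
side yellow_cap 0.95 [319.3 190.6] [643.7 124.4   0. ]
side tape_measure 0.84 [360.6 267.4] [ 624.9 -131.2    0. ]
side tape_measure 0.44 [316.6 193.7] [633.6 115.5   0. ]
```

View pics/top0.png

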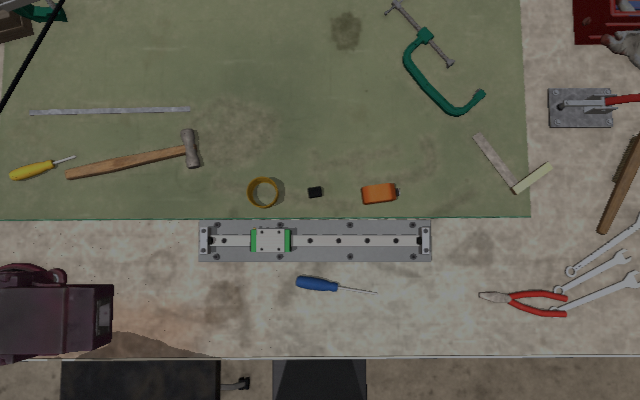

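View pics/side0.png

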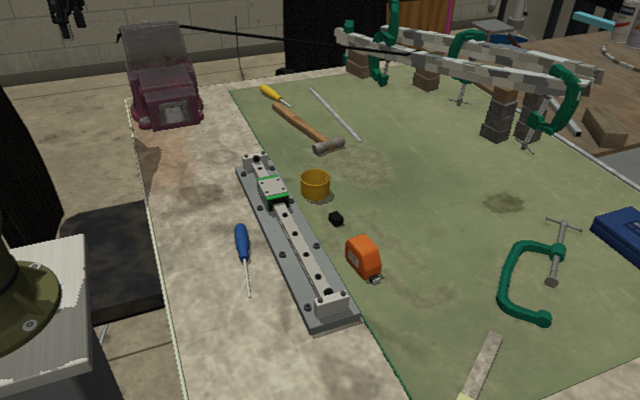

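Run:
```python
from h import *
d=get_image("top"); M,t=cam(d)
Z=d["range_z"]; v,u=np.mgrid[:400,:640]
P=np.stack([(u-d["cx"])/d["fx"]*Z,(v-d["cy"])/d["fy"]*Z,Z],-1); W=(P-t)@M
print("cam",-M.T@t)
for r in range(260,400,12): print(r,[tuple(int(a) for a in W[r,c]) for c in range(4,140,18)])
# rail heights & carriage
r=241
print([tuple(np.round(W[r,c]).astype(int)) for c in range(200,432,6)])
d=get_image("wrist"); cv2.imwrite("pics/w0.png",d["color"][:,:,::-1])
```

```text
cam [515.33771588  -2.56544525 962.15441734]
260 [(488, 682, 1), (488, 644, 0), (488, 607, -2), (487, 568, -2), (487, 528, -3), (487, 488, 0), (487, 449, 0), (486, 409, 0)]
272 [(465, 650, 44), (467, 585, 86), (465, 563, 64), (463, 554, 17), (461, 526, -1), (461, 487, 0), (461, 448, 0), (460, 409, -1)]
284 [(448, 582, 139), (446, 560, 120), (446, 524, 124), (447, 482, 137), (440, 492, 59), (441, 452, 65), (440, 416, 64), (435, 407, 0)]
296 [(427, 573, 149), (427, 540, 149), (427, 507, 149), (426, 475, 148), (425, 446, 141), (424, 416, 135), (416, 415, 64), (409, 407, -1)]
308 [(406, 571, 149), (405, 539, 149), (405, 506, 149), (405, 473, 149), (404, 445, 141), (402, 415, 135), (392, 416, 60), (383, 407, -2)]
320 [(384, 570, 149), (384, 538, 148), (383, 506, 147), (384, 472, 150), (382, 444, 140), (380, 416, 130), (358, 444, 0), (358, 404, 0)]
332 [(363, 569, 148), (362, 537, 147), (362, 504, 149), (362, 473, 146), (360, 443, 141), (358, 415, 132), (333, 442, 1), (333, 403, 1)]
344 [(341, 570, 146), (341, 535, 149), (341, 503, 149), (340, 471, 147), (338, 444, 138), (336, 415, 129), (
[... 1707 characters left out ...]
(np.int64(525), np.int64(-55), np.int64(44)), (np.int64(525), np.int64(-68), np.int64(42)), (np.int64(525), np.int64(-81), np.int64(42)), (np.int64(525), np.int64(-93), np.int64(41)), (np.int64(524), np.int64(-105), np.int64(44)), (np.int64(524), np.int64(-118), np.int64(41)), (np.int64(524), np.int64(-131), np.int64(41)), (np.int64(524), np.int64(-143), np.int64(43)), (np.int64(524), np.int64(-156), np.int64(43)), (np.int64(524), np.int64(-169), np.int64(43)), (np.int64(524), np.int64(-181), np.int64(44)), (np.int64(524), np.int64(-194), np.int64(39)), (np.int64(524), np.int64(-205), np.int64(49)), (np.int64(524), np.int64(-217), np.int64(52)), (np.int64(524), np.int64(-229), np.int64(52))]
```

View pics/w0.png

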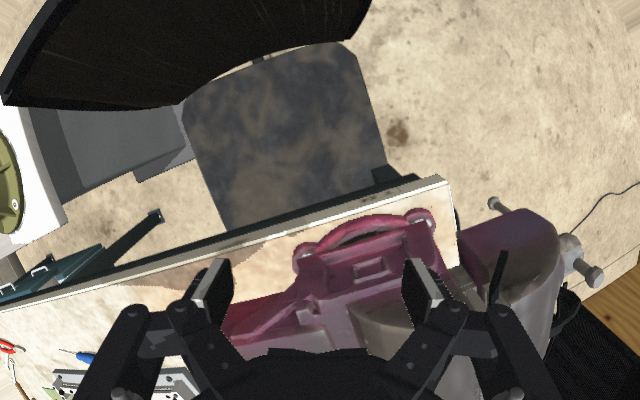

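```bash
python3 -m jog '[[0,[0,0,-0.03],[0,0,0]],[0,[0,-0.02,-0.03],[0,0,0]],[0,[-0.049,-0.045,0],[0,0,0]],[0,[-0.049,-0.045,0],[0,0,0]],[0,[-0.049,-0.045,0],[0,0,0]],[0,[-0.049,-0.045,0],[0,0,0]],[0,[-0.049,-0.045,0],[0,0,0]],[0,[-0.049,-0.045,0],[0,0,0]],[0,[-0.049,-0.045,0],[0,0,0]],[0,[-0.049,-0.045,0],[0,0,0]],[0,[-0.049,-0.045,0],[0,0,0]],[0,[-0.049,-0.045,0],[0,0,0]]]'
python3 -m jog '[[0,[0,0,0.02],[0,0,0.178]],[0,[0,0,0.02],[0,0,0.178]],[0,[0,0,0.02],[0,0,0.178]],[0,[0,0,0.02],[0,0,0.178]],[0,[0,0,0.02],[0,0,0.178]],[0,[0,0,0.02],[0,0,0.178]],[0,[0,0,0.02],[0,0,0.178]],[0,[0,0,0],[0,0,0]],[0,[0,0,0],[0,0,0]]]'
cat > look.py <<'E'
from h import *
import sys
s=read_state(); print(s["clock"],s["tcp_pos"],s["eef_rot"],s["force"],s["opening"],s["q"])
d=get_image("wrist"); cv2.imwrite(f"pics/{sys.argv[1]}.png",d["color"][:,:,::-1])
for q,z in [("hole_1",42),("far_stop",51.5),("carriage_rear",51),("guide_rail",0)]:
    for p in pinpoint(d,q)[:5]: print(q,round(p["conf"],2),np.round(p["xy"],1),np.round(atz(d,p["xy"],z,True),1))
E
python3 look.py w1
```

```text
clock: 2.5
tcp_pos: [503.0, 49.2, 291.8]
eef_rot: [3.14, 0.001, 2.82]
force: [1.3, 1.1, -0.1]
opening: 0.1
grip_force: 0.0
clock: 3.62
tcp_pos: [502.8, 51.1, 152.2]
eef_rot: [3.14, -0.0, 1.577]
force: [-0.0, 0.1, -0.9]
opening: 0.2
grip_force: 0.0
3.625 [502.79862477  51.14119121 152.1890861 ] [ 3.14040581e+00 -3.24994600e-04  1.57678228e+00] [-0.01351679  0.06115199 -0.91094439] 0.24331163240621595 [-0.65095867  0.0651562   0.51891627  1.92443996 -0.03542264  1.15956505
 -0.11284563]
hole_1 0.87 [339.4 290.4] [525.8 -45.   42. ]
hole_1 0.85 [344.1 231.7] [527.7  18.8  42. ]
hole_1 0.31 [348.   93.4] [527.6 138.6  42. ]
carriage_rear 0.7 [351.1  90.6] [529.  140.7  51. ]
guide_rail 0.6 [336.1 246.1] [524.  -16.9  -0. ]
```

View pics/w1.png

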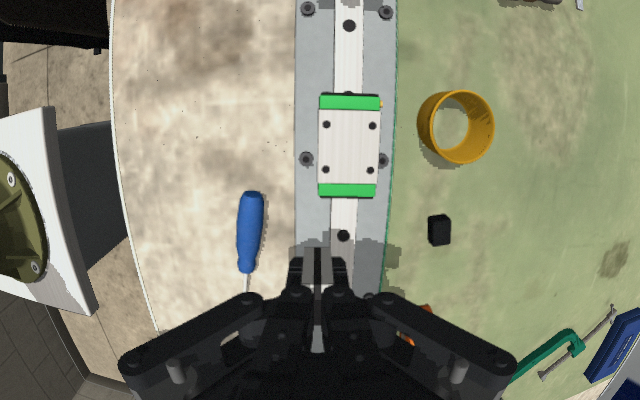

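Run:
```python
from h import *
d=get_image("top"); M,t=cam(d); g=d["color"].astype(float).mean(2)
from scipy.ndimage import gaussian_filter1d as gf
pts=[]
for c in list(range(212,246,2))+list(range(345,415,2)):
    col=g[226:256,c]; dg=np.gradient(gf(col,0.8))
    a=np.argmax(dg); b=np.argmin(dg); 
    if 8<b-a<15: pts.append(atz(d,(c,226+(a+b)/2),42)[:2])
pts=np.array(pts); print(len(pts)); 
k=np.polyfit(pts[:,1],pts[:,0],1); print(k, np.std(pts[:,0]-np.polyval(k,pts[:,1])), [np.polyval(k,y) for y in(15,-165)])
d=get_image("side"); 
for q,z in [("hole_1",46),("far_stop",51.5),("carriage_rear",51)]:
    for p in pinpoint(d,q)[:5]: print(q,round(p["conf"],2),np.round(p["xy"],1),np.round(atz(d,p["xy"],z),1))
```

```text
24
[2.61566912e-02 5.29215203e+02] 2.57694698788687 [np.float64(529.6075529317103), np.float64(524.8993485189679)]
hole_1 0.85 [287.1 214.6] [530.3  13.1  46. ]
hole_1 0.72 [295.9 234.2] [526.7 -48.6  46. ]
hole_1 0.68 [311.4 253.7] [ 534.7 -108.7   46. ]
hole_1 0.68 [316.5 276.4] [ 522.6 -164.3   46. ]
hole_1 0.43 [316.4 193.2] [610.5  59.   46. ]
far_stop 0.93 [325.9 290.5] [ 523.2 -204.4   51.5]
far_stop 0.15 [315.7 195.8] [603.   44.1  51.5]
```

```bash
python3 -m jog '[[0,[-0.054,0.006,0],[0,0,0]],[0,[-0.054,0.006,0],[0,0,0]],[0,[-0.054,0.006,0],[0,0,0]],[0,[-0.054,0.005,0],[0,0,0]],[0,[0,0,0],[0,0,0]]]'
python3 look.py w2
```

```text
clock: 4.75
tcp_pos: [525.1, -170.8, 151.7]
eef_rot: [3.141, 0.003, 1.565]
force: [-0.2, 0.6, -1.0]
opening: 0.1
grip_force: 0.0
4.75 [ 525.11116453 -170.77066834  151.69166967] [3.14124246e+00 3.10615015e-03 1.56525181e+00] [-0.18016768  0.59387574 -1.01321132] 0.06717415419810964 [-0.36895468  0.19410023  0.70940465  1.82274635 -0.13365172  1.17266254
  0.37746509]
hole_1 0.82 [315.9 122. ] [ 524.9 -107.3   42. ]
hole_1 0.75 [314.8 193. ] [ 523.6 -167.3   42. ]
hole_1 0.72 [316.   45.7] [525.4 -44.9  42. ]
far_stop 0.69 [315.5 238.6] [ 523.9 -205.6   51.5]
carriage_rear 0.27 [314.8  46.3] [524.4 -47.   51. ]
guide_rail 0.75 [317.4  18.8] [526.8 -10.7  -0. ]
```

View pics/w2.png

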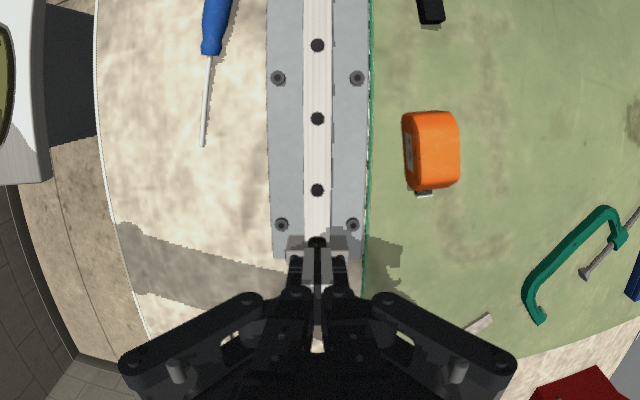

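```bash
python3 -m jog '[[0,[0.004,0,0.04],[0,0,0.004]],[0,[0,0,0.035],[0,0,0]],[0,[0,0,0.015],[0,0,0]],[0,[0,0,0.005],[0,0,0]],[0,[0,0,0],[0,0,0]]]'; python3 -m jog '[[0,[0,0,0.003],[0,0,0]],[0,[0,0,0.003],[0,0,0]],[0,[0,0,0.002],[0,0,0]],[0,[0,0,0],[0,0,0]]]'; python3 -m jog '[[0,[0,0,0.002],[0,0,0]],[0,[0,0,0.001],[0,0,0]]]'
```

```text
clock: 5.62
tcp_pos: [526.6, -160.8, 57.1]
eef_rot: [3.14, 0.0, 1.57]
force: [-0.1, -0.3, 0.5]
opening: 0.1
grip_force: 0.0
clock: 6.12
tcp_pos: [525.8, -160.9, 48.2]
eef_rot: [-3.141, -0.0, 1.57]
force: [-0.2, 0.4, 0.1]
opening: 0.0
grip_force: 0.0
clock: 6.38
tcp_pos: [526.0, -160.9, 45.5]
eef_rot: [3.141, -0.0, 1.57]
force: [-1.2, -0.6, 5.0]
opening: -0.1
grip_force: 2.0
```

```bash
python3 -m jog '[[0,[0,0,-0.004],[0,0,0]],[0,[-0.005,0.0,0],[0,0,0]],[0,[0,0,0.003],[0,0,0]],[0,[0,0,0.001],[0,0,0]],[0,[0,0,0.001],[0,0,0]],[0,[0,0,0],[0,0,0]]]'; python3 -m jog '[[0,[0,0,0.001],[0,0,0]],[0,[0,0,0.001],[0,0,0]]]';python3 -m jog '[[0,[0,0,0.001],[0,0,0]],[0,[0,0,0],[0,0,0]]]'
```

```text
clock: 7.12
tcp_pos: [525.7, -166.2, 44.3]
eef_rot: [-3.141, 0.0, 1.57]
force: [-0.9, -0.3, 2.4]
opening: 0.1
grip_force: 1.6
clock: 7.38
tcp_pos: [525.8, -166.2, 42.3]
eef_rot: [-3.141, 0.0, 1.57]
force: [-2.1, -2.1, 3.9]
opening: -0.0
grip_force: 2.0
clock: 7.62
tcp_pos: [525.8, -166.2, 42.1]
eef_rot: [-3.141, -0.0, 1.57]
force: [-5.0, -0.8, 10.0]
opening: -0.2
grip_force: 5.3
```

```bash
python3 -m jog '[[0,[0,0,0.0005],[0,0,0]],[0,[0,0,0],[0,0,0]]]'; python3 -m jog '[[0,[0,0,-0.005],[0,0,0]],[0,[0,0,-0.008],[0,0,0]],[0,[0.03,0,0],[0,0,0]],[0,[0.03,0,0],[0,0,0]],[0,[0,0,0.006],[0,0,0]],[0,[0,0,0],[0,0,0]]]';  python3 -m jog '[[0,[0,0,0.0015],[0,0,0]],[0,[0,0,0.0015],[0,0,0]],[0,[0,0,0.0015],[0,0,0]],[0,[0,0,0.001],[0,0,0]],[0,[0,0,0],[0,0,0]]]'
```

```text
clock: 7.88
tcp_pos: [525.8, -166.2, 42.1]
eef_rot: [-3.141, -0.001, 1.57]
force: [-5.5, 0.8, 15.3]
opening: 0.1
grip_force: 7.2
clock: 8.62
tcp_pos: [525.6, -106.2, 47.4]
eef_rot: [-3.141, 0.0, 1.57]
force: [-0.6, -0.3, -0.3]
opening: 0.2
grip_force: 0.0
clock: 9.25
tcp_pos: [526.0, -106.6, 42.5]
eef_rot: [3.141, 0.001, 1.569]
force: [-1.4, -1.8, 2.5]
opening: 0.3
grip_force: 1.7
```

```bash
python3 -m jog '[[0,[0,0,0.001],[0,0,0]],[0,[0,0,0.0005],[0,0,0]],[0,[0,0,0],[0,0,0]]]'; python3 -m jog '[[0,[0,0,-0.005],[0,0,0]],[0,[0,0,-0.008],[0,0,0]],[0,[0.03,0,0],[0,0,0]],[0,[0.03,0,0],[0,0,0]],[0,[0,0,0.006],[0,0,0]],[0,[0,0,0],[0,0,0]]]';  python3 -m jog '[[0,[0,0,0.0015],[0,0,0]],[0,[0,0,0.0015],[0,0,0]],[0,[0,0,0.0015],[0,0,0]],[0,[0,0,0.0015],[0,0,0]],[0,[0,0,0.001],[0,0,0]],[0,[0,0,0],[0,0,0]]]'
```

```text
clock: 9.62
tcp_pos: [526.0, -106.6, 42.1]
eef_rot: [-3.142, -0.0, 1.569]
force: [-4.5, -1.5, 12.5]
opening: -0.2
grip_force: 6.5
clock: 10.38
tcp_pos: [525.6, -46.3, 47.4]
eef_rot: [-3.141, 0.001, 1.57]
force: [0.1, -1.0, -0.3]
opening: 0.0
grip_force: 0.0
clock: 11.12
tcp_pos: [526.2, -46.9, 42.1]
eef_rot: [-3.142, 0.0, 1.569]
force: [-5.5, -2.3, 13.4]
opening: -0.1
grip_force: 6.6
```

```bash
python3 -m jog '[[0,[0,0,-0.005],[0,0,0]],[0,[0,0,-0.008],[0,0,0]],[0,[0.03,0,0],[0,0,0]],[0,[0.031,0,0],[0,0,0]],[0,[0,0,0.006],[0,0,0]],[0,[0,0,0],[0,0,0]]]';  python3 -m jog '[[0,[0,0,0.0015],[0,0,0]],[0,[0,0,0.0015],[0,0,0]],[0,[0,0,0.0015],[0,0,0]],[0,[0,0,0.0015],[0,0,0]],[0,[0,0,0.001],[0,0,0]],[0,[0,0,0],[0,0,0]]]'; python3 -m jog '[[0,[0,0,-0.005],[0,0,0]],[0,[0,0,-0.06],[0,0,0]],[0,[-0.06,0,0],[0,0,0]],[0,[-0.06,0,-0.03],[0,0,0]],[0,[0,0,0],[0,0,0]],[0,[0,0,0],[0,0,0]]]'
python3 - <<'E'
from h import *
d=get_image("wrist"); im=d["color"]; cv2.imwrite("pics/w3.png",cv2.resize(im[0:250,240:400,::-1],None,fx=2.4,fy=2.4,interpolation=cv2.INTER_CUBIC))
for p in pinpoint(d,"hole_1")[:5]: print(round(p["conf"],2),np.round(p["xy"],1),np.round(atz(d,p["xy"],42,True),1))
E
```

```text
clock: 11.88
tcp_pos: [525.6, 14.7, 47.4]
eef_rot: [-3.141, 0.001, 1.57]
force: [0.1, 0.3, -0.2]
opening: -0.1
grip_force: 0.0
clock: 12.62
tcp_pos: [526.3, 14.1, 42.1]
eef_rot: [-3.141, 0.0, 1.569]
force: [-4.3, -2.4, 13.9]
opening: -0.3
grip_force: 6.8
clock: 13.38
tcp_pos: [526.0, -99.8, 133.4]
eef_rot: [-3.142, -0.001, 1.57]
force: [0.3, -0.2, -0.4]
opening: -0.2
grip_force: 0.0
0.83 [315.6 210.6] [ 525.1 -105.1   42. ]
0.61 [318.4 133.2] [527.4 -43.2  42. ]
0.56 [317.1  55.3] [526.4  15.9  42. ]
```

View pics/w3.png

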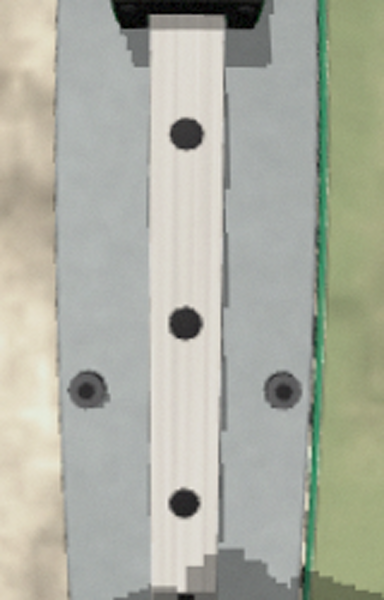

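```bash
python3 -m jog '[[0,[0.061,0,0],[0,0,0]],[0,[0.061,0,0],[0,0,0]],[0,[0,0,0.05],[0,0,0]],[0,[0,0,0.03],[0,0,0]],[0,[0,0,0.006],[0,0,0]],[0,[0,0,0],[0,0,0]],[0,[0,0,0],[0,0,0]]]'
python3 - <<'E'
from h import *
print(read_state()["tcp_pos"])
E
python3 -m jog '[[0,[0,0,0.0015],[0,0,0]],[0,[0,0,0.0015],[0,0,0]],[0,[0,0,0.0015],[0,0,0]],[0,[0,0,0.0014],[0,0,0]],[0,[0,0,0],[0,0,0]],[0,[0,0,0],[0,0,0]]]'
```

```text
clock: 14.35
tcp_pos: [527.3, 21.5, 49.1]
eef_rot: [3.139, -0.001, 1.57]
force: [-0.1, 0.1, -0.2]
opening: -0.1
grip_force: 0.0
[527.25743474  21.48005431  49.09691956]
clock: 15.1
tcp_pos: [526.2, 21.2, 42.1]
eef_rot: [3.142, -0.0, 1.57]
force: [-1.8, -0.2, 3.9]
opening: 0.1
grip_force: 2.3
```

```bash
python3 -m jog '[[0,[0,0,0.0002],[0,0,0]],[0,[-0.003,0,0],[0,0,0]],[0,[-0.005,0,0],[0,0,0]],[0,[-0.005,0,0],[0,0,0]]]'; python3 -m jog '[[0,[-0.005,0,0],[0,0,0]],[0,[-0.005,0,0],[0,0,0]],[0,[-0.005,0,0],[0,0,0]],[0,[-0.005,0,0],[0,0,0]]]';python3 -m jog '[[0,[-0.005,0,0],[0,0,0]],[0,[-0.005,0,0],[0,0,0]],[0,[-0.005,0,0],[0,0,0]],[0,[-0.005,0,0],[0,0,0]],[0,[-0.005,0,0],[0,0,0]]]'
```

```text
clock: 15.6
tcp_pos: [526.8, 8.7, 42.1]
eef_rot: [3.14, -0.001, 1.57]
force: [-0.4, 3.3, 5.4]
opening: 0.1
grip_force: 2.7
clock: 16.1
tcp_pos: [526.8, -11.4, 42.1]
eef_rot: [3.14, -0.001, 1.57]
force: [-0.0, 3.5, 5.8]
opening: -0.1
grip_force: 2.8
clock: 16.73
tcp_pos: [526.7, -36.4, 42.1]
eef_rot: [3.14, -0.001, 1.57]
force: [-0.8, 3.3, 5.4]
opening: 0.1
grip_force: 2.9
```

```bash
python3 -m jog '[[0,[-0.005,0,0],[0,0,0]],[0,[-0.005,0,0],[0,0,0]],[0,[-0.005,0,0],[0,0,0]],[0,[-0.005,0,0],[0,0,0]],[0,[-0.005,0,0],[0,0,0]],[0,[-0.005,0,0],[0,0,0]],[0,[-0.005,0,0],[0,0,0]]]'; python3 -m jog '[[0,[-0.005,0,0],[0,0,0]],[0,[-0.005,0,0],[0,0,0]],[0,[-0.005,0,0],[0,0,0]],[0,[-0.005,0,0],[0,0,0]],[0,[-0.005,0,0],[0,0,0]],[0,[-0.005,0,0],[0,0,0]],[0,[-0.005,0,0],[0,0,0]]]';python3 -m jog '[[0,[-0.005,0,0],[0,0,0]],[0,[-0.005,0,0],[0,0,0]],[0,[-0.005,0,0],[0,0,0]],[0,[-0.005,0,0],[0,0,0]],[0,[-0.005,0,0],[0,0,0]],[0,[-0.005,0,0],[0,0,0]],[0,[-0.005,0,0],[0,0,0]]]'; python3 -m jog '[[0,[-0.005,0,0],[0,0,0]],[0,[-0.005,0,0],[0,0,0]],[0,[-0.005,0,0],[0,0,0]],[0,[-0.005,0,0],[0,0,0]],[0,[-0.005,0,0],[0,0,0]],[0,[-0.005,0,0],[0,0,0]],[0,[-0.005,0,0],[0,0,0]],[0,[0,0,0],[0,0,0]]]'
```

```text
clock: 17.6
tcp_pos: [526.6, -71.3, 42.1]
eef_rot: [3.14, -0.001, 1.57]
force: [-0.3, 4.1, 5.3]
opening: 0.0
grip_force: 3.0
clock: 18.48
tcp_pos: [526.6, -106.2, 42.1]
eef_rot: [3.141, -0.001, 1.57]
force: [0.7, 3.7, 6.0]
opening: 0.4
grip_force: 3.2
clock: 19.35
tcp_pos: [526.5, -141.1, 42.1]
eef_rot: [3.141, -0.002, 1.57]
force: [-0.9, 4.8, 6.8]
opening: -0.6
grip_force: 3.4
clock: 20.35
tcp_pos: [526.3, -177.1, 42.1]
eef_rot: [3.141, -0.0, 1.569]
force: [-0.3, 2.1, 6.8]
opening: 0.0
grip_force: 3.1
```

```bash
python3 -m jog '[[0,[0,0,-0.01],[0,0,0]],[0,[0,0,-0.05],[0,0,0]],[0,[0.06,0,0],[0,0,0]],[0,[0.06,0,0],[0,0,0]],[0,[0.06,0,0],[0,0,0]],[0,[0.06,0,0],[0,0,0]],[0,[0.06,0,0],[0,0,0]],[0,[0.056,0,0],[0,0,0]],[0,[0,0,0],[0,0,0]],[0,[0,0,0],[0,0,0]]]'
python3 - <<'E'
from h import *
s=read_state(); print(s["tcp_pos"],s["eef_rot"])
d=get_image("side"); cv2.imwrite("pics/s4.png",cv2.resize(d["color"][120:320,180:400,::-1],None,fx=3,fy=3,interpolation=cv2.INTER_CUBIC))
for q,z in [("carriage_rear",51),("hole_1",42)]:
  for p in pinpoint(d,q)[:4]: print(q,round(p["conf"],2),np.round(p["xy"],1),np.round(atz(d,p["xy"],z),1))
E
```

```text
clock: 21.6
tcp_pos: [526.3, 177.6, 101.5]
eef_rot: [-3.141, 0.002, 1.569]
force: [0.8, -0.8, -0.5]
opening: 0.5
grip_force: 0.0
[526.27669022 177.63720205 101.46708741] [-3.14142927e+00  1.90495124e-03  1.56926178e+00]
carriage_rear 0.74 [265.2 177.5] [525.8 145.3  51. ]
carriage_rear 0.45 [315.7 192.6] [607.3  55.1  51. ]
hole_1 0.89 [295.2 231.2] [529.9 -35.5  42. ]
hole_1 0.85 [316.8 278.9] [ 522.4 -166.3   42. ]
hole_1 0.67 [287.9 217.4] [530.4   9.   42. ]
hole_1 0.61 [310.4 253.3] [ 534.9 -103.1   42. ]
```

View pics/s4.png

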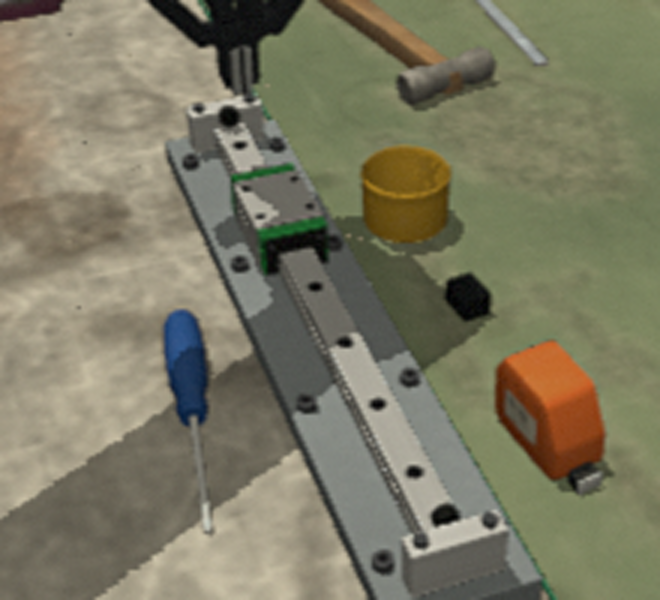

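```bash
python3 -m jog '[[0,[0,0,0.03],[0,0,0]],[0,[0,0,0.015],[0,0,0]],[0,[0,0,0.006],[0,0,0]],[0,[-0.004,0,0],[0,0,0]],[0,[-0.004,0,0],[0,0,0]],[0,[0,0,0],[0,0,0]]]'; python3 -m jog '[[0,[-0.003,0,0],[0,0,0]],[0,[-0.003,0,0],[0,0,0]],[0,[-0.003,0,0],[0,0,0]],[0,[-0.003,0,0],[0,0,0]],[0,[-0.002,0,0],[0,0,0]],[0,[-0.002,0,0],[0,0,0]],[0,[-0.002,0,0],[0,0,0]]]'; python3 -m jog '[[0,[-0.002,0,0],[0,0,0]],[0,[-0.002,0,0],[0,0,0]],[0,[-0.003,0,0],[0,0,0]],[0,[-0.003,0,0],[0,0,0]]]'
```

```text
clock: 22.5
tcp_pos: [526.8, 170.7, 51.4]
eef_rot: [3.14, -0.0, 1.569]
force: [0.3, 0.2, 0.3]
opening: 0.1
grip_force: 0.0
clock: 23.38
tcp_pos: [526.3, 153.2, 50.7]
eef_rot: [3.142, -0.0, 1.57]
force: [0.2, 0.8, -0.1]
opening: 0.1
grip_force: 0.0
clock: 23.88
tcp_pos: [526.2, 143.6, 50.7]
eef_rot: [3.141, -0.001, 1.57]
force: [0.6, 1.9, -1.1]
opening: 0.4
grip_force: 1.3
```

```bash
python3 -m jog '[[0,[-0.003,0,0],[0,0,0]],[0,[-0.004,0,0],[0,0,0]],[0,[-0.004,0,0],[0,0,0]],[0,[-0.005,0,0],[0,0,0]]]'; python3 -m jog '[[0,[-0.006,0,0],[0,0,0]],[0,[-0.006,0,0],[0,0,0]],[0,[-0.006,0,0],[0,0,0]],[0,[-0.006,0,0],[0,0,0]],[0,[-0.006,0,0],[0,0,0]],[0,[-0.006,0,0],[0,0,0]]]'
```

```text
clock: 24.38
tcp_pos: [526.1, 127.0, 50.7]
eef_rot: [-3.141, -0.0, 1.57]
force: [-0.6, 2.1, -0.1]
opening: 0.1
grip_force: 1.4
clock: 25.12
tcp_pos: [526.0, 90.8, 50.7]
eef_rot: [-3.141, -0.0, 1.57]
force: [-2.7, 3.0, 0.7]
opening: 0.1
grip_force: 1.4
```

```bash
for i in 1; do :; done; python3 -m jog '[[0,[-0.006,0,0],[0,0,0]],[0,[-0.006,0,0],[0,0,0]],[0,[-0.006,0,0],[0,0,0]],[0,[-0.006,0,0],[0,0,0]],[0,[-0.006,0,0],[0,0,0]],[0,[-0.006,0,0],[0,0,0]],[0,[-0.006,0,0],[0,0,0]],[0,[-0.006,0,0],[0,0,0]],[0,[-0.006,0,0],[0,0,0]],[0,[-0.006,0,0],[0,0,0]]]'; python3 -m jog '[[0,[-0.006,0,0],[0,0,0]],[0,[-0.006,0,0],[0,0,0]],[0,[-0.006,0,0],[0,0,0]],[0,[-0.006,0,0],[0,0,0]],[0,[-0.006,0,0],[0,0,0]],[0,[-0.006,0,0],[0,0,0]],[0,[-0.006,0,0],[0,0,0]],[0,[-0.006,0,0],[0,0,0]],[0,[-0.006,0,0],[0,0,0]],[0,[-0.006,0,0],[0,0,0]]]'
```

```text
clock: 26.38
tcp_pos: [526.1, 30.8, 50.6]
eef_rot: [-3.142, 0.0, 1.57]
force: [-1.4, 3.2, -0.7]
opening: 0.1
grip_force: 1.4
clock: 27.62
tcp_pos: [526.0, -29.2, 50.7]
eef_rot: [-3.142, -0.0, 1.57]
force: [-1.5, 2.6, 0.0]
opening: 0.2
grip_force: 1.4
```

```bash
python3 -m jog '[[0,[-0.006,0,0],[0,0,0]],[0,[-0.006,0,0],[0,0,0]],[0,[-0.006,0,0],[0,0,0]],[0,[-0.006,0,0],[0,0,0]],[0,[-0.006,0,0],[0,0,0]],[0,[-0.006,0,0],[0,0,0]],[0,[-0.006,0,0],[0,0,0]],[0,[-0.006,0,0],[0,0,0]],[0,[-0.005,0,0],[0,0,0]],[0,[-0.004,0,0],[0,0,0]],[0,[-0.003,0,0],[0,0,0]],[0,[-0.003,0,0],[0,0,0]]]'; python3 -m jog '[[0,[-0.003,0,0],[0,0,0]],[0,[-0.003,0,0],[0,0,0]],[0,[-0.003,0,0],[0,0,0]]]'
python3 - <<'E'
from h import *
for n in("top","side"):
  d=get_image(n)
  if n=="side": cv2.imwrite("pics/s5.png",cv2.resize(d["color"][120:320,180:400,::-1],None,fx=3,fy=3,interpolation=cv2.INTER_CUBIC))
  for q,z in [("carriage_rear",51),("far_stop",51.5)]:
    for p in pinpoint(d,q)[:2]: print(n,q,round(p["conf"],2),np.round(p["xy"],1),np.round(atz(d,p["xy"],z),1))
E
```

```text
clock: 29.12
tcp_pos: [526.0, -91.9, 50.7]
eef_rot: [3.142, -0.0, 1.57]
force: [-1.8, 3.1, 0.5]
opening: 0.3
grip_force: 1.3
clock: 29.5
tcp_pos: [526.0, -101.0, 50.7]
eef_rot: [3.141, -0.0, 1.57]
force: [-0.8, 3.6, 0.4]
opening: 0.0
grip_force: 1.3
side carriage_rear 0.87 [304.3 253.2] [ 521.5 -107.9   51. ]
side carriage_rear 0.48 [285.6 213.6] [526.7  11.1  51. ]
side far_stop 0.97 [324.3 289.9] [ 521.3 -202.2   51.5]
```

View pics/s5.png

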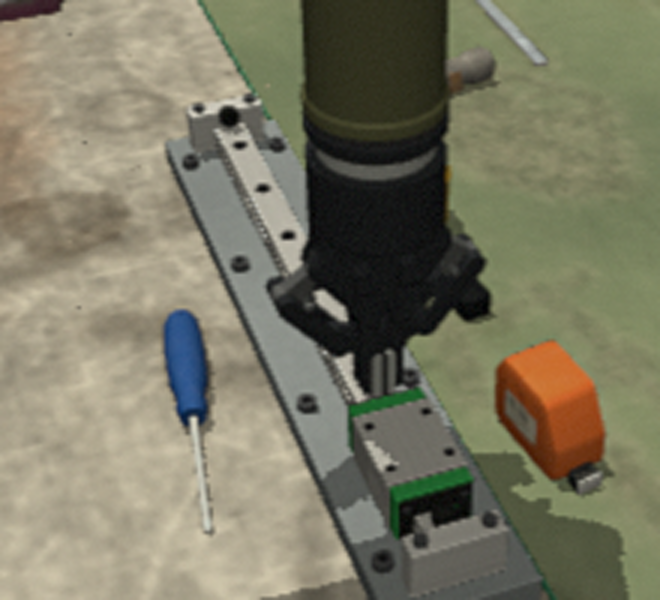

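Carriage is close to the stop (about 10 mm); go on slowly until the force rises.

```bash
python3 -m jog '[[0,[-0.002,0,0],[0,0,0]],[0,[-0.002,0,0],[0,0,0]],[0,[-0.001,0,0],[0,0,0]]]'; python3 -m jog '[[0,[-0.001,0,0],[0,0,0]],[0,[-0.001,0,0],[0,0,0]],[0,[-0.001,0,0],[0,0,0]]]';  python3 -m jog '[[0,[-0.001,0,0],[0,0,0]],[0,[-0.001,0,0],[0,0,0]]]'
```

```text
clock: 30.18
tcp_pos: [526.5, -105.7, 50.9]
eef_rot: [3.14, -0.0, 1.57]
force: [0.5, 2.5, 0.7]
opening: 0.1
grip_force: 1.3
clock: 30.55
tcp_pos: [526.3, -108.8, 50.8]
eef_rot: [3.141, -0.0, 1.57]
force: [1.1, 2.1, 0.7]
opening: -0.4
grip_force: 1.3
clock: 30.8
tcp_pos: [526.1, -110.4, 50.7]
eef_rot: [3.141, -0.001, 1.57]
force: [2.0, 4.7, 1.3]
opening: 0.3
grip_force: 2.3
```

```bash
python3 -m jog '[[0,[-0.001,0,0],[0,0,0]],[0,[0,0,0],[0,0,0]]]'; python3 -m jog '[[0,[-0.0005,0,0],[0,0,0]],[0,[0,0,0],[0,0,0]]]'
```

```text
clock: 31.05
tcp_pos: [526.1, -110.4, 50.7]
eef_rot: [-3.141, -0.002, 1.571]
force: [1.0, 6.5, 2.2]
opening: 0.3
grip_force: 2.8
clock: 31.3
tcp_pos: [526.1, -110.4, 50.7]
eef_rot: [-3.141, -0.002, 1.571]
force: [1.2, 7.3, 2.0]
opening: 0.0
grip_force: 3.2
```

```bash
python3 -m jog '[[0,[0.004,0,0],[0,0,0]],[0,[0.015,0,0],[0,0,0]],[0,[0.02,0,-0.01],[0,0,0]],[0,[0.02,0,-0.05],[0,0,0]],[0,[0.03,0,-0.05],[0,0,0]],[0,[0.04,0,-0.04],[0,0,0]],[0,[0.04,0,-0.04],[0,0,0]],[0,[0.06,0,0],[0,0,0]],[0,[0.06,0,0],[0,0,0]],[0,[0,0,0],[0,0,0]],[0,[0,0,0],[0,0,0]]]'
python3 - <<'E'
from h import *
d=get_image("side"); cv2.imwrite("pics/s6.png",cv2.resize(d["color"][120:320,180:400,::-1],None,fx=3,fy=3,interpolation=cv2.INTER_CUBIC))
E
```

```text
clock: 32.67
tcp_pos: [525.9, 176.2, 240.2]
eef_rot: [-3.141, 0.002, 1.57]
force: [0.8, -0.3, -0.4]
opening: -0.0
grip_force: 0.0
```

View pics/s6.png

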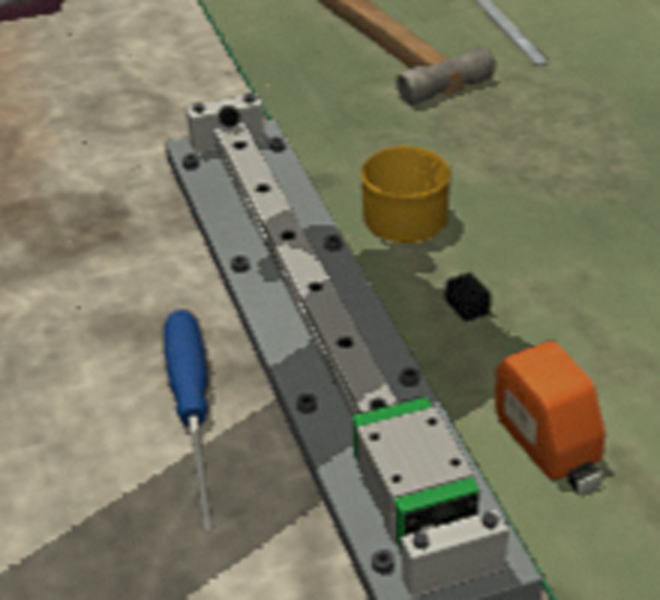

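The carriage is against the far stop, the caps look flush and the loose things are where they were.

```bash
python3 -c "
from station import *
print(finish_job())"
```

```text
the job is handed in; nothing more can be done
None
```

The job is handed in at about 33 s: all four caps are pressed down level with the rail top, the shut fingertips ran over them at about 5–7 N without losing contact, the carriage rests against the far stop (last push about 7 N), and the arm is clear with the loose things where they were.

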